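# Close the drill jig and start its clamp screw

### The job

Gently lower the hinged bush plate of the drill jig until it lies fully down, then start its clamp screw as a toolmaker does: turn it backward (anticlockwise seen from above) until you feel it drop off the end of the thread, then turn it forward (clockwise) one turn. Finish still gripping the head of the screw, with the plate down and the other things on the bench left alone.

Things in the scene. Friction and masses are not known exactly. Their poses are not given: they have to be found in the camera images.
- jig: steel drill jig fixed to the bench. Origin on the bench below the clamp screw's axis; x from the front (tab) to the pivot, y across, z up. Base 245 x 116 x 18 mm, x = -65 to +180 mm. Pivot at x = 140, z = 56 mm between cheeks (top z = 78 mm). Under the screw a brass boss, 42 mm wide, top z = 46 mm, holds the thread, which may start anywhere round the axis, out of sight.
- leaf (a joint): swing of the bush plate (steel, 86 mm wide, 12 mm thick, 0.55 kg) about its pivot, rad: 0 = fully down (top face 62 mm above the bench), grows as it opens upward, starts at 0.75 to 1.1. The pivot is stiff (about 1.3 N m of friction): the plate stays where it is left, and needs 2 to 5 N on the tab to move down.
- leaf_pivot (a point): middle of the pivot axis of the bush plate, 56 mm above the bench; the axis runs along the jig's y.
- leaf_tab (a point): middle of the outer (upper) face of the red-tipped lifting tab at the plate's free end: 205 mm from the pivot axis along the plate, 6 mm off its mid-plane. The tab is 40 mm wide, 12 mm thick and ends 14 mm beyond this point; axes x along the plate towards the pivot, y across, z out of the outer face. The screw's axis is 65 mm nearer the pivot.
- screw_head (a point): on the clamp screw's axis, 28 mm above its shoulder's underside, where to grip. Head: flat upright wing 48 mm along x, 10 mm thick along y, from 22 mm below this point to 14 mm above; z is the screw's axis; the +x wing is yellow. Under it a round shoulder 32 mm wide, 6 mm high. With plate down and screw resting on the boss it lies 106 to 109 mm above the bench.
- screw: the dark steel head of the clamp screw; origin on the axis at the shoulder's underside. The screw (0.3 kg) is captive in the plate, 140 mm from the pivot, turns freely and floats 24 mm up and down under its weight. Right-hand thread, pitch 5 mm: it rises 5 mm a turn backward, drops 5 mm off the thread's end 0.6 to 2.4 rad back from the start, sinks 5 mm a turn forward, and stays as left.
- screw_turn (a joint): turn of the screw in the plate, rad: grows clockwise seen from above (forward, in), falls when turned backward; no stops. At 0 the yellow wing points to the pivot; starts at -0.5 to 0.5.
- hammer: hammer with a wooden handle, 260 mm; bystander on the bench, leave it alone.
- oil_bottle: yellow oil bottle, 52 mm wide, 120 mm tall; bystander on the bench, leave it alone.
- hook_bar: hook-ended steel slide bar, 170 mm; bystander on the bench, leave it alone.
- vee_block: steel vee block, 60 x 50 x 38 mm; bystander on the bench, leave it alone.

How it is judged (in metres and radians):
On the way, in this order (a step that is already met when the one before it is completed fails the run):
1. the bush plate is lowered fully down (value of joint leaf below 0.03 rad), for 0.2 s.
2. the screw is turned backward past the end of the thread and has dropped (screw_head lower than 105.5 mm above the jig's foot with screw_turn still below 0) (value of joint leaf below 0.03 rad and z of screw_head in the frame of jig between 0.102 and 0.1055 m and value of joint screw_turn below 0 rad), for 0.1 s.
3. the screw is turned forward one turn from the drop, within about a third (screw_head 97.5 to 101.0 mm above the jig's foot) (value of joint leaf below 0.03 rad and z of screw_head in the frame of jig between 0.0975 and 0.101 m), for 0.1 s.
At the end, for the whole second after the job is handed in: Bush plate down (leaf under 0.03 rad); screw started one turn, within about a third of a turn, past the drop (screw_head 97.5 to 101.0 mm above the jig's foot); the fingers still grip its head (over 5 N, grasp point within 35 mm of screw_head); screw at rest (all of step 3 and contact force between the fingers and screw above 5 N and distance between the grasp point and screw_head below 0.035 m and angular speed of screw below 0.2 rad/s); the arm keeps its last pose, push and grip.
It fails at once if the bush plate is slammed (swings shut faster than 2 rad/s) (velocity of joint leaf below -2 rad/s).
It fails at once if a bystander is moved more than 30 mm (distance of any of hammer, oil_bottle, hook_bar, vee_block from where it was at the start of the episode above 0.03 m).
It also fails if it takes over 72 s, if anything falls off the work surface, if the arm or the gripper's body presses on something with over 40 N, if the wrist force passes 120 N, or if a joint passes its speed limit or range.

### The arm

A 6-joint arm with a two-finger parallel gripper is mounted at the origin on the work surface. World frame = base frame: x ahead of the robot, y to its left, z up, the work surface at z = 0. Lengths are in mm, angles in rad, forces in N, time in s.
With the tool pointing down it reaches from about 275 to 750 mm from the base axis. Payload 10.2 kg.
Tool frame: the origin (TCP) lies midway between the tips of the shut fingers; the grasp point (between the pads) lies 19 mm behind it; z points along the fingers, y is the direction in which the jaws open and shut (so a half turn about z gives the same grasp; the last joint's range is limited). The gripper opens to 85 mm and grips with 20 to 120 N. Pads are 22 mm wide; open, the fingers measure 114 mm over their backs; the gripper's body (76 mm by 85 mm) begins 54 mm behind the grasp point. The pads swing forward as they close: fully open they stand 13 mm farther back than shut.
Start: joints at [-1.358, 0.313, 1.498, -0, 1.331, -0.223], TCP at [221.61, -475.941, 231.294] pointing down, gripper open.
Joint ranges: [-2.94, 2.94], [-0.97, 2.17], [0.19, 2.56], [-1.23, 4.37], [0.02, 3.11], [-2.88, 2.88]. Speed limits (rad/s): [2.39, 2.39, 3.01, 3.14, 3.14, 3.14].

### API

Orientations are given as a unit quaternion [w, x, y, z].
In Python, from rig import sense, capture, finish_job, search_frame, trace gives the robot as it stands.
- The arm moves only by the tool arm_command, never from a script. Its argument "steps" is one flat list of numbers, 5 for each row, row after row: the shift along the world's x, y, z in units of 50 mm (1.0 is 50 mm), then the turn about the world's z in units of 5 degrees (1.0 is 5 degrees), then the opening in per cent of the stroke, from 0 (shut) to 100 (fully open). In form: [dx, dy, dz, twist, fingers, dx, dy, dz, twist, fingers, ...]. A call has 1 to 5 rows; each row shifts and turns the commanded pose from where the row before left it; what a row does not reach is not made up. A row lasts 1/8 s, in which the tool goes at most 62.5 mm and 10.7 degrees, less where a joint would pass 70% of its speed; a pose out of reach is approached as far as the arm can. A call is refused whole if a number of a shift passes 1 or a number of a turn 1, either way. A call with a gripper value outside its range is refused whole. The fingers move at their own pace and stop on an object; "grip_force" is the grip in N (left out, the last holds). Time passes only in rows, so rows that do not move let the fingers close. It gives the time, the measured TCP pose, the force and the opening at its end, in the units of the state.
- sense(): the state, without advancing time (a new reading comes with each control period).
- capture(name): name is "scene" or "side" or "wrist"; returns a dict with "frame" (384x512x3 uint8, blue, green, red), "fov_y" (degrees; the focal length in pixels is half the picture's height over the tangent of half this angle, whatever the lens; pixels are square), "cx", "cy" (the principal point, pixels), "extrinsics" (4x4, takes a point from world to camera coordinates). Camera axes: x right, y down, z forward; pixel columns grow to the right and rows downward; lengths in mm; the calibration is good to about 2 mm. A picture is of the moment at which its call begins. There is no depth.
- finish_job(): hands the job in, once; it reports no verdict.
Trained networks look in a picture, given as the dict that the camera call returned (one of the last four; its "shot" number tells which), for a name from the list of things; names that differ only in an ending like _2 or _b are one class to them, and where a whole thing is asked for, a point or a joint stands for the part that bears it (a point fixed in the world has none). Each returns a list of dicts, best first, with "score" (0 to 1); they miss things now and then, are a little off and sometimes report something else, mostly with a low value. They report only what shows in the picture. A call takes as long as a camera call.
- search_frame(picture, target): "point" ([x, y, z] in mm, in world coordinates, good to about 4 mm: the middle of the surface that is visible of it).
- trace(picture, target): "mask" (384x512 bool, what is visible of it).
The state is a dict: "time_s": time; "joints": joint angles; "dq": joint speeds; "tau": joint torques, N m; "eef_pos": TCP position; "ee_rot": TCP orientation; "force": force on the tool from outside, world axes, zero at the start; "wrist_torque": the same for the moment, N m; "grip_width": opening from 0.0 (shut) to 1.0 (fully open).
Only numpy, scipy, OpenCV 4.12 (cv2) and the standard library are available. Lean on these libraries where they do the work, as an engineer would, in place of code of your own. Each camera call takes 0.05 s, during which the arm holds its last target. There are 200 camera calls.

## Working session

There is one attempt and no reset: what is moved stays moved. The work goes in short steps, Python scripts to look and compute and a tool call to move; the robot and the scene stay as the last step left them, time stands still between calls to the robot, and variables do not carry over. Pictures are saved under pics/ and viewed, on a budget of 10 in all, crops included, one or two more only if the job needs it, and the job is handed in when it is done.

Besides the shell and the picture viewer there is one more tool, called after ">>>" as name(argument=value, ...) on one line, values as JSON. arm_command: Moves the arm, as the interface text tells. Its arguments: {"type":"object","properties":{"steps":{"type":"array"},"grip_force":{"type":"number"}},"required":["steps"]}

```bash
mkdir -p pics
cat > h.py <<'E'
import numpy as np, cv2
from rig import sense, capture, finish_job, search_frame, trace
def px(c,p):
    p=np.atleast_2d(p); E=np.array(c["extrinsics"]); q=p@E[:3,:3].T+E[:3,3]
    f=192/np.tan(np.radians(c["fov_y"])/2)
    return np.c_[c["cx"]+f*q[:,0]/q[:,2], c["cy"]+f*q[:,1]/q[:,2]]
E
python3 - <<'E'
from h import *
s=sense(); print(s["eef_pos"],s["ee_rot"],s["force"],s["grip_width"],s["time_s"])
ims=[]
for n in["scene","side"]:
    c=capture(n); ims.append(c["frame"])
    for t in ["leaf_tab","screw_head","leaf_pivot","jig","leaf","hammer","oil_bottle","hook_bar","vee_block"]:
        r=search_frame(c,t); print(n,t,[(np.round(x["point"]),round(x["score"],2)) for x in r[:2]])
cv2.imwrite("pics/a.png",cv2.resize(np.vstack(ims),(800,1200))[:, :]) 
cv2.imwrite("pics/a.png",cv2.resize(np.hstack(ims),(800,300)))
E
```

```text
[ 221.55906465 -475.66115878  230.70445306] [-6.86451337e-04  9.76353971e-01  2.16176900e-01  1.99654581e-05] [-0.06424167 -0.01029851 -0.86301693] 0.9979044907387926 0.0
scene leaf_tab []
scene screw_head []
scene leaf_pivot []
scene jig []
scene leaf []
scene hammer []
scene oil_bottle []
scene hook_bar []
scene vee_block []
side leaf_tab []
side screw_head [(array([575.,  65., 192.]), 0.51)]
side leaf_pivot [(array([564.,  71., 181.]), 0.64)]
side jig [(array([557.,  79.,  32.]), 0.58)]
side leaf [(array([568.,  72., 181.]), 0.78)]
side hammer [(array([528., 363.,  27.]), 0.88)]
side oil_bottle [(array([ 470., -332.,   68.]), 0.91)]
side hook_bar [(array([539., 456.,  10.]), 0.93)]
side vee_block [(array([575.,  64., 192.]), 0.71), (array([ 520., -470.,   39.]), 0.49)]
```

View pics/a.png

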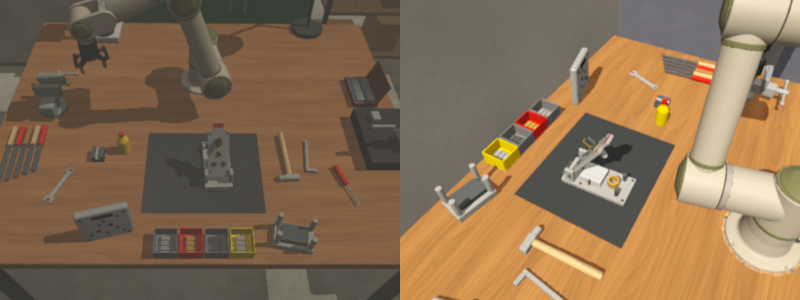

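Scene (left half): the jig is at about (215,155) on the mat, the tab points toward the robot, the hammer is at (287,155) and the oil bottle at (124,142). Side (right half): the jig is at about (600,170), open toward the robot, with the brass boss at (615,182). The networks found nothing in the scene picture, so I'll retry with enlarged crops.

Run:
```python
from h import *
ims=[]
for n,(x,y) in {"scene":(220,130),"side":(180,150)}.items():
    c=capture(n); np.savez("pics/%s.npz"%n,**{k:c[k] for k in("frame","fov_y","cx","cy","extrinsics")})
    for t in ["leaf_tab","screw_head","screw","leaf_pivot","jig"]:
        r=search_frame(c,t); print(n,t,[(np.round(x["point"]),round(x["score"],2)) for x in r[:2]])
    ims.append(cv2.resize(c["frame"][y:y+130,x:x+130],(520,520),interpolation=cv2.INTER_CUBIC))
cv2.imwrite("pics/b.png",cv2.resize(np.hstack(ims),(800,400)))
```

```text
scene leaf_tab []
scene screw_head []
scene screw []
scene leaf_pivot []
scene jig []
side leaf_tab [(array([566.,  69., 184.]), 0.62)]
side screw_head [(array([574.,  67., 194.]), 0.73)]
side screw [(array([580.,  72., 193.]), 0.73), (array([570.,  64., 189.]), 0.26)]
side leaf_pivot [(array([565.,  70., 182.]), 0.95)]
side jig [(array([557.,  80.,  36.]), 0.93)]
```

View pics/b.png

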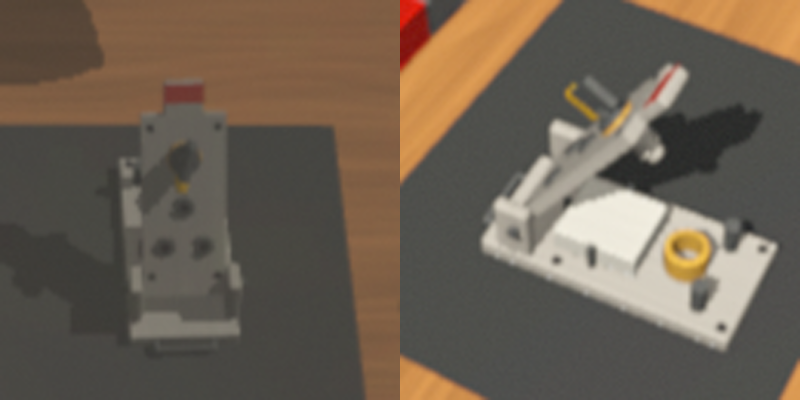

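```bash
cat >> h.py <<'E'
def J(q,p):  # jig->world; q=x,y,yaw
    c,s=np.cos(q[2]),np.sin(q[2]); p=np.atleast_2d(p)
    return np.c_[q[0]+c*p[:,0]-s*p[:,1], q[1]+s*p[:,0]+c*p[:,1], p[:,2]]
def L(a,d,y,h): # leaf point: d from pivot, h above midplane -> jig
    return [140-d*np.cos(a)+h*np.sin(a), y, 56+d*np.sin(a)+h*np.cos(a)]
E
python3 - <<'E'
from h import *
from scipy.optimize import least_squares
C={n:dict(np.load("pics/%s.npz"%n)) for n in("scene","side")}
obs=[("side",(-65,58,18),(325,342)),("side",(-65,-58,18),(376,240)),("side",(180,58,18),(83,238)),("side",(0,0,46),(287,250)),
("scene",(180,58,18),(238,322)),("scene",(180,-58,18),(132,325)),("scene",(-65,-58,18),(120,160)),
("scene","L",(219,20,6),(203,82)),("scene","L",(219,-20,6),(165,82)),("scene","L",(191,43,6),(226,117)),("scene","L",(191,-43,6),(141,117))]
off={"scene":(220,130),"side":(180,150)}
def f(q,full=False):
    r=[]
    for o in obs:
        p=o[1] if o[1]!="L" else L(q[3],*o[2])
        r.append((px(C[o[0]],J(q,p))-(np.array(o[-1])/400*130+off[o[0]]))[0])
    return np.array(r) if full else np.ravel(r)
b=None
s=least_squares(f,[520,75,0,.9],loss="soft_l1",x_scale=[10,10,.1,.1])
print(s.x,s.cost); print(np.round(f(s.x,1),1))
for nm,d,h in (("tab",205,6),("head",140,34)): print(nm,J(s.x,L(s.x[3],d,0,h)))
print("pivot",J(s.x,[140,0,56]))
E
```

```text
[4.94336705e+02 5.73039541e+01 4.41776136e-02 1.07084173e+00] 12.854610631438744
[[ 0.7  0.6]
 [ 0.3  1.9]
 [-1.3  1.2]
 [-0.1 -0.8]
 [ 0.1  3.2]
 [-1.3  3.4]
 [-1.  -1.6]
 [ 0.3  0.9]
 [-0.5  1.3]
 [ 0.3 -2. ]
 [-0.2 -1.2]]
tab [[541.28241616  59.37925384 238.78520157]]
head [[596.96103025  61.84060359 195.16371958]]
pivot [[634.20011138  63.48680841  56.        ]]
```

>>> arm_command(steps=[0.6,0.97,0.3,-0.4,0,0.6,0.97,0.3,-0.4,0,0.6,0.97,0.3,-0.4,0,0.6,0.97,0.3,-0.4,0,0.6,0.97,0.3,-0.4,0])

```text
time_s: 2.22
eef_pos: [372.2, -231.8, 307.0]
ee_rot: [0.0, 0.992, 0.13, 0.0]
force: [1.2, -0.2, -0.2]
grip_width: 0.0
```

>>> arm_command(steps=[0.6,0.97,0.3,-0.4,0,0.6,0.97,0.3,-0.4,0,0.6,0.97,0.1,-0.4,0,0.6,0.97,0,-0.4,0,0.6,0.97,0,-0.4,0])

```text
time_s: 2.85
eef_pos: [522.4, 10.9, 341.5]
ee_rot: [0.0, 0.999, 0.043, 0.0]
force: [0.7, -1.3, 0.1]
grip_width: -0.001
```

>>> arm_command(steps=[0.6,0.97,0,-0.5,0,0,0,0,0,0,0,0,0,0,0])

```text
time_s: 3.22
eef_pos: [551.4, 57.3, 341.2]
ee_rot: [0.0, 1.0, 0.022, -0.0]
force: [0.1, -0.5, -0.5]
grip_width: -0.001
```

Run:
```python
from h import *
s=sense(); print(s["time_s"],s["eef_pos"],s["ee_rot"],s["joints"],s["force"],s["grip_width"])
ims=[]
for n in["wrist","side"]:
    c=capture(n); ims.append(c["frame"]); np.savez("pics/%s2.npz"%n,**{k:c[k] for k in("frame","fov_y","cx","cy","extrinsics")})
    for t in ["leaf_tab","screw_head","leaf_pivot","jig"]:
        r=search_frame(c,t); print(n,t,[(np.round(x["point"]),round(x["score"],2)) for x in r[:2]])
cv2.imwrite("pics/c.png",cv2.resize(np.hstack(ims),(800,300)))
```

```text
3.225 [551.42379496  57.26929584 341.15778531] [ 1.03699006e-04  9.99764242e-01  2.17118424e-02 -2.14331924e-04] [-1.07741125e-01  3.32469965e-01  1.18988835e+00 -2.61311816e-04
  1.61963264e+00  1.41961540e+00] [ 0.06275284 -0.47223202 -0.46014053] -0.0011030099391720809
wrist leaf_tab [(array([570.,  58., 184.]), 0.59)]
wrist screw_head []
wrist leaf_pivot [(array([572.,  59., 181.]), 0.74)]
wrist jig [(array([584.,  59., 148.]), 0.77)]
side leaf_tab [(array([568.,  68., 184.]), 0.84)]
side screw_head [(array([575.,  63., 193.]), 0.5), (array([ 519., -467.,   41.]), 0.42)]
side leaf_pivot [(array([568.,  70., 180.]), 0.56)]
side jig [(array([561.,  78.,  35.]), 0.56)]
```

View pics/c.png

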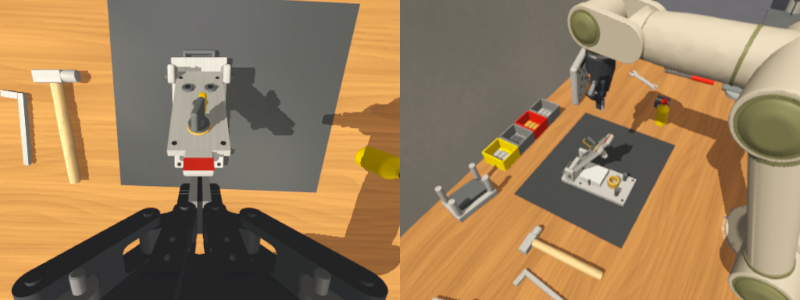

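The wrist view shows the plate from above: the red tab at (198,165), the screw head at (200,115) with its yellow wing toward the pivot, and the cheeks at about (170,75) and (228,73). I'll refit with these.

Run:
```python
from h import *
from scipy.optimize import least_squares
C={n:dict(np.load("pics/%s.npz"%n)) for n in("scene","side","wrist2")}
k=512/400
obs=[("side",(-65,58,18),(325,342)),("side",(-65,-58,18),(376,240)),("side",(180,58,18),(83,238)),("side",(0,0,46),(287,250)),
("scene",(-65,-58,18),(120,160)),
("scene","L",(219,20,6),(203,82)),("scene","L",(219,-20,6),(165,82)),("scene","L",(191,43,6),(226,117)),("scene","L",(191,-43,6),(141,117)),
("wrist2","L",(219,20,6),(183,171)),("wrist2","L",(219,-20,6),(214,169.5)),("wrist2","L",(191,43,6),(167,153)),("wrist2","L",(191,-43,6),(229,149.5))]
off={"scene":(220,130),"side":(180,150)}
def f(q,full=False):
    r=[]
    for o in obs:
        p=o[1] if o[1]!="L" else L(q[3],*o[2])
        t=np.array(o[-1])*k if o[0]=="wrist2" else np.array(o[-1])/400*130+off[o[0]]
        r.append((px(C[o[0]],J(q,p))-t)[0])
    return np.array(r) if full else np.ravel(r)
s=least_squares(f,[520,75,0,.9],loss="soft_l1",x_scale=[10,10,.1,.1])
print(s.x,s.cost); print(np.round(f(s.x,1),1))
for nm,d,h in (("tab",205,6),("tip",219,6),("head",140,34)): print(nm,J(s.x,L(s.x[3],d,0,h)))
print("pivot",J(s.x,[140,0,56]))
c=C["wrist2"]; im=c["frame"].copy()
def dr(P,col):
    cv2.polylines(im,[np.round(px(c,J(s.x,P))).astype(int)],True,col,1)
dr([(-65,-58,18),(180,-58,18),(180,58,18),(-65,58,18)],(0,255,0))
a=s.x[3]; dr([L(a,*p) for p in ((0,43,6),(191,43,6),(191,20,6),(219,20,6),(219,-20,6),(191,-20,6),(191,-43,6),(0,-43,6))],(255,0,255))
dr([L(a,140,0,6),L(a,140,0,34)],(255,255,0))
cv2.imwrite("pics/d.png",cv2.resize(im[40:260,160:360],None,fx=2.7,fy=2.7))
```

```text
[4.97538165e+02 5.53077547e+01 5.97449188e-02 9.95184944e-01] 15.700073330789982
[[ 0.4 -0.6]
 [-0.6  0.5]
 [-2.1  1.1]
 [-0.8 -1.7]
 [-1.8 -0.7]
 [-0.7 -0.1]
 [-1.4  0.4]
 [-0.7 -3. ]
 [-0.9 -1.8]
 [-1.7 -1.1]
 [ 0.1  0.2]
 [-2.3 -0.4]
 [ 1.7  2.8]]
tab [[530.92036615  57.30454798 231.23231565]]
tip [[523.31309468  56.84951063 242.97635081]]
head [[589.6860038   60.8196796  191.94817533]]
pivot [[637.28837773  63.66706824  56.        ]]
```

View pics/d.png

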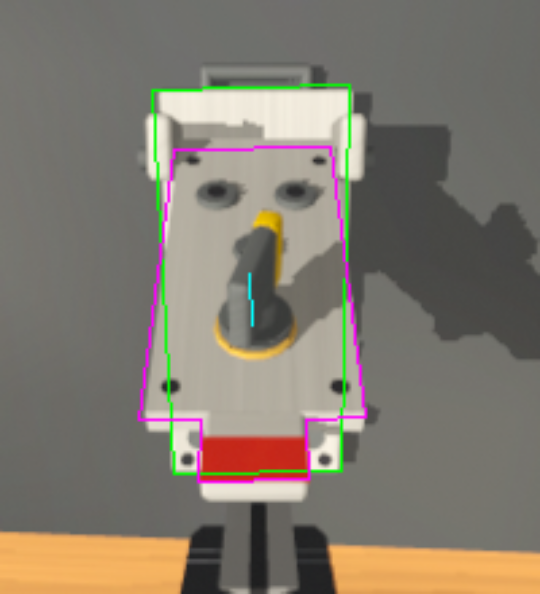

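The overlay fits to about 5 mm. Next I'll bring the shut fingers down on the pivot side of the tab and push along the arc.

>>> arm_command(steps=[0.33,0,0,0,0,0,0,-0.7,0,0,0,0,-0.7,0,0,0,0,-0.68,0,0,0,0,0,0,0])

```text
time_s: 4.35
eef_pos: [567.2, 57.6, 235.4]
ee_rot: [-0.0, 1.0, 0.022, -0.002]
force: [-0.4, -1.4, 0.9]
grip_width: 0.005
```

>>> arm_command(steps=[-0.2,0,0,0,0,-0.2,0,0,0,0,-0.18,0,0,0,0,-0.23,0,-0.17,0,0,-0.23,-0.02,-0.17,0,0])

```text
time_s: 4.97
eef_pos: [516.1, 56.8, 221.5]
ee_rot: [-0.0, 1.0, 0.022, 0.002]
force: [2.3, 2.1, 3.0]
grip_width: -0.001
```

>>> arm_command(steps=[-0.22,-0.02,-0.17,0,0,-0.19,-0.02,-0.21,0,0,-0.19,-0.02,-0.21,0,0,-0.18,0,-0.21,0,0,0,0,0,0,0])

```text
time_s: 5.6
eef_pos: [476.5, 53.6, 180.5]
ee_rot: [-0.0, 1.0, 0.022, -0.0]
force: [0.8, -0.4, 1.4]
grip_width: -0.001
```

Run:
```python
from h import *
s=sense(); print(s["time_s"],s["eef_pos"],s["force"])
ims=[capture(n)["frame"] for n in["wrist","side"]]
ims[1]=cv2.resize(ims[1][100:292,130:386],(512,384))
cv2.imwrite("pics/e.png",cv2.resize(np.hstack(ims),(800,300)))
```

```text
5.6 [476.49135611  53.61190488 180.51991189] [ 0.78885344 -0.3532877   1.42899577]
```

View pics/e.png

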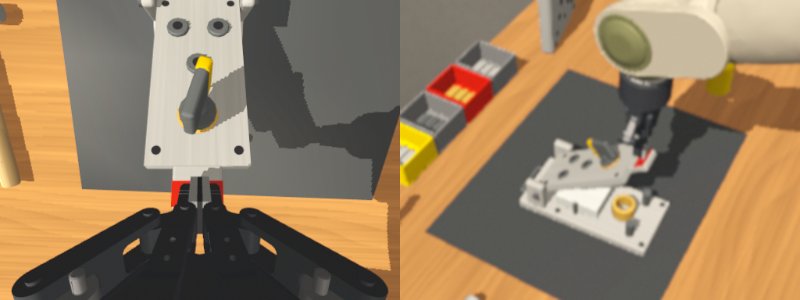

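The fingers are on the red tab (198,190 in the wrist half) and the plate has come down to about 0.6 rad. I'll keep following the arc.

>>> arm_command(steps=[-0.14,-0.01,-0.24,0,0,-0.14,-0.01,-0.24,0,0,-0.14,0,-0.25,0,0,-0.09,-0.01,-0.26,0,0,-0.09,0,-0.26,0,0])

```text
time_s: 6.32
eef_pos: [446.4, 52.0, 116.7]
ee_rot: [-0.0, 1.0, 0.022, -0.001]
force: [-0.2, -1.0, 2.0]
grip_width: -0.003
```

>>> arm_command(steps=[-0.09,0,-0.27,0,0,-0.04,0,-0.27,0,0,-0.03,0,-0.27,0,0,-0.03,0,-0.2,0,0,0,0,0,0,0])

```text
time_s: 6.95
eef_pos: [437.3, 52.1, 66.6]
ee_rot: [-0.0, 1.0, 0.021, -0.001]
force: [0.0, 0.0, 0.4]
grip_width: -0.004
```

>>> arm_command(steps=[0,0,-0.06,0,0,0,0,-0.06,0,0,0,0,0,0,0])

```text
time_s: 7.32
eef_pos: [437.6, 52.1, 61.9]
ee_rot: [0.0, 1.0, 0.022, 0.0]
force: [-4.9, 0.5, 11.6]
grip_width: -0.001
```

The plate has bottomed: z is 61.9 and the push is 11.6 N. I'll lift off and look at the screw.

>>> arm_command(steps=[0,0,-0.01,0,0,0,0,0,0,0,0,0,0.5,0,0,0,0,1,0,0,0.0,0.05,1,0,60])

```text
time_s: 7.95
eef_pos: [437.4, 54.6, 187.2]
ee_rot: [-0.0, 1.0, 0.021, -0.0]
force: [0.3, -0.1, 0.1]
grip_width: 0.194
```

>>> arm_command(steps=[0.4,0.02,0.8,0,60,0,0,0,0,60])

```text
time_s: 8.2
eef_pos: [459.4, 55.5, 228.1]
ee_rot: [0.0, 1.0, 0.022, 0.003]
force: [-0.8, 0.1, -1.6]
grip_width: 0.601
```

Run:
```python
from h import *
s=sense(); print(s["time_s"],s["eef_pos"],s["joints"],s["force"])
ims=[]
for n in["wrist","side","scene"]:
    c=capture(n); ims.append(c["frame"]); np.savez("pics/%s3.npz"%n,**{k:c[k] for k in("frame","fov_y","cx","cy","extrinsics")})
    for t in ["leaf_tab","screw_head","screw"]:
        r=search_frame(c,t); print(n,t,[(np.round(x["point"]),round(x["score"],2)) for x in r[:2]])
ims[1]=cv2.resize(ims[1][130:258,170:341],(512,384),interpolation=cv2.INTER_CUBIC)
cv2.imwrite("pics/f.png",cv2.resize(np.hstack(ims[:2]),(800,300)))
```

```text
8.2 [459.35740016  55.47661049 228.13305499] [-1.33950859e-01  1.74476249e-01  1.68380714e+00  1.10995474e-04
  1.27737244e+00  1.39352328e+00] [-0.76741553  0.11990434 -1.64347956]
wrist leaf_tab [(array([552.,  56.,  61.]), 0.83)]
wrist screw_head [(array([497.,  55., 115.]), 0.59)]
wrist screw [(array([498.,  56., 119.]), 0.78)]
side leaf_tab [(array([536.,  61.,  63.]), 0.64)]
side screw_head [(array([492.,  60., 107.]), 0.65)]
side screw [(array([496.,  65., 107.]), 0.77)]
scene leaf_tab []
scene screw_head []
scene screw []
```

View pics/f.png

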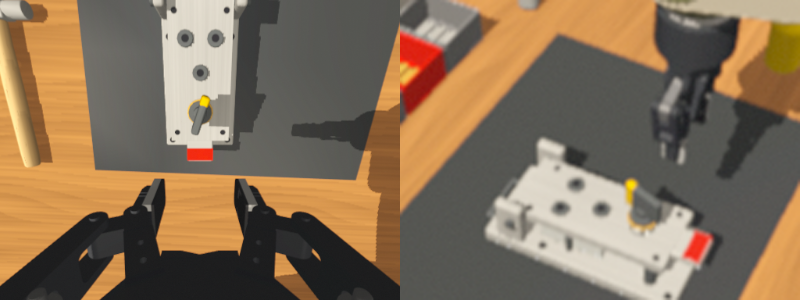

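The plate lies down with its red tab at (200,154), and the screw wing runs from (195,133) to yellow (206,98) in the wrist half. Now I'll measure the wing's angle and centre.

```bash
cat >> h.py <<'E'
def unp(c,uv,z):
    E=np.array(c["extrinsics"]); R=E[:3,:3]; o=-R.T@E[:3,3]; f=192/np.tan(np.radians(c["fov_y"])/2)
    uv=np.atleast_2d(uv).astype(float); d=np.c_[(uv[:,0]-c["cx"])/f,(uv[:,1]-c["cy"])/f,np.ones(len(uv))]@R
    return o+d*((z-o[2])/d[:,2])[:,None]
E
python3 - <<'E'
from h import *
c=capture("wrist")
m=trace(c,"screw"); print([(round(x["score"],2),x["mask"].sum()) for x in m])
mk=m[0]["mask"].astype(np.uint8); 
hsv=cv2.cvtColor(c["frame"],cv2.COLOR_BGR2HSV); 
x,y,w,h=cv2.boundingRect(mk); print(x,y,w,h)
v,u=np.nonzero(mk); P=unp(c,np.c_[u,v],121); print(P.mean(0),np.linalg.eigh(np.cov(P[:,:2].T)))
yl=(hsv[...,0]>20)&(hsv[...,0]<35)&(hsv[...,1]>150)&(mk>0); v,u=np.nonzero(yl); print("yellow",unp(c,np.c_[u,v],121).mean(0),len(u))
print("line",unp(c,np.array([(195,133),(206,97)])*1.28,121))
cr=c["frame"][y-15:y+h+15,x-15:x+w+15]; print(x-15,y-15,cr.shape)
cv2.imwrite("pics/g.png",cv2.resize(cr,None,fx=5,fy=5,interpolation=cv2.INTER_CUBIC))
E
```

```text
[]Traceback (most recent call last):
  File "<stdin>", line 4, in <module>
IndexError: list index out of range
```

Run:
```python
from h import *
c=capture("wrist")
m=trace(c,"screw"); print([(round(x["score"],2),x["mask"].sum()) for x in m])
x,y=225,110; cr=c["frame"][y:y+80,x:x+80]
print("line",unp(c,np.array([(195,133),(206,97)])*1.28,121))
if m:
    v,u=np.nonzero(m[0]["mask"]); P=unp(c,np.c_[u,v],121); print(P.mean(0),np.linalg.eigh(np.cov(P[:,:2].T)))
cv2.imwrite("pics/g.png",cv2.resize(cr,None,fx=7,fy=7,interpolation=cv2.INTER_CUBIC))
```

```text
[(0.85, np.int64(969))]
line [[474.52756201  60.49377459 121.        ]
 [517.20003472  49.48131448 121.        ]]
[500.36409237  55.40036428 121.        ] EighResult(eigenvalues=array([ 35.72236834, 132.81391569]), eigenvectors=array([[-0.23965783, -0.97085742],
       [-0.97085742,  0.23965783]]))
```

View pics/g.png

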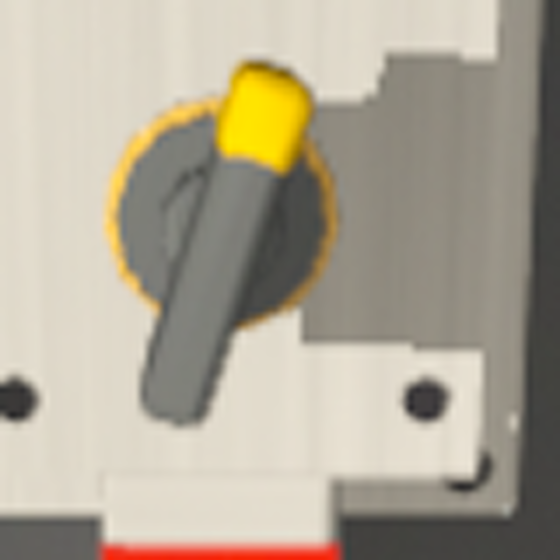

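Run:
```python
from h import *
c=dict(np.load("pics/wrist3.npz"))
P=unp(c,np.array([(268,68),(178,418)])/7+[225,110],121); d=P[0]-P[1]
print(P,P.mean(0),np.linalg.norm(d),np.degrees(np.arctan2(d[1],d[0])))
# shoulder circle centre z~85
print(unp(c,np.array([222,212])/7+[225,110],85))
```

```text
[[523.32958482  49.79425066 121.        ]
 [476.91487576  59.59452523 121.        ]] [500.12223029  54.69438795 121.        ] 47.43807119958145 -11.922645624014486
[[500.63044503  54.47221705  85.        ]]
```

The screw axis is at (500.3, 54.6) and the wing yaw is -11.9°. I'll go over it, align, descend and grip.

>>> arm_command(steps=[0.41,-0.01,0,-1,60,0.41,-0.01,0,-1,60,0,0,-0.7,-0.9,60,0,0,-0.7,0,60,0,0,-0.7,0,60])

```text
time_s: 9.62
eef_pos: [498.6, 54.6, 119.8]
ee_rot: [-0.0, 0.994, -0.105, 0.0]
force: [1.4, -0.4, -0.8]
grip_width: 0.602
```

>>> arm_command(steps=[0,0,-0.62,0,60,0,0,0,0,60])

```text
time_s: 9.88
eef_pos: [497.5, 54.7, 88.3]
ee_rot: [-0.0, 0.994, -0.105, -0.002]
force: [0.5, -0.2, 0.5]
grip_width: 0.602
```

>>> arm_command(steps=[0,0,0,0,0,0,0,0,0,0,0,0,0,0,0,0,0,0,0,0], grip_force=30)

```text
time_s: 10.38
eef_pos: [499.3, 55.6, 91.1]
ee_rot: [-0.001, 0.994, -0.105, 0.001]
force: [0.2, 7.4, 3.1]
grip_width: 0.112
```

Run:
```python
from h import *
s=sense(); print(s["time_s"],s["eef_pos"],s["ee_rot"],s["joints"],s["force"],s["wrist_torque"],s["grip_width"])
```

```text
10.375 [499.25142427  55.61549582  91.07922406] [-0.00105267  0.99448025 -0.10491203  0.00118178] [-0.12381899  0.4239135   1.7414707   0.00259855  0.97388626  1.65573035] [0.24075606 7.42115498 3.09153456] [ 1.34550123 -0.106418    0.00712725] 0.11174568780929853
```

Gripped, 9.5 mm wide. I'll correct the y offset, bias about 1.5 mm downward to feel the drop, and turn back in small steps.

>>> arm_command(steps=[0,0.02,-0.02,0,0,0,0,-0.02,0,0,0,0,0,0,0])

```text
time_s: 10.75
eef_pos: [499.4, 55.8, 90.4]
ee_rot: [-0.0, 0.995, -0.105, 0.001]
force: [-5.6, 2.6, 17.3]
grip_width: 0.111
```

>>> arm_command(steps=[0,0,0,1,0,0,0,0,1,0,0,0,0,1,0,0,0,0,0,0])

```text
time_s: 11.25
eef_pos: [499.4, 56.3, 90.2]
ee_rot: [-0.0, 1.0, 0.026, 0.002]
force: [-5.0, 6.5, 15.5]
grip_width: 0.113
```

>>> arm_command(steps=[0,0,0,1,0,0,0,0,1,0,0,0,0,1,0,0,0,0,0,0])

```text
time_s: 11.75
eef_pos: [499.4, 56.8, 90.4]
ee_rot: [-0.001, 0.988, 0.157, 0.002]
force: [-7.0, 8.9, 21.1]
grip_width: 0.109
```

>>> arm_command(steps=[-0.015,0.02,0.005,1,0,0,0,0,1,0,0,0,0,0,0])

```text
time_s: 12.12
eef_pos: [499.2, 57.2, 90.8]
ee_rot: [0.0, 0.97, 0.242, 0.002]
force: [-3.4, 5.4, 17.6]
grip_width: 0.11
```

>>> arm_command(steps=[0,0,0.003,1,0,0,0,0,1,0,0,0,0,0,0])

```text
time_s: 12.5
eef_pos: [499.0, 57.5, 90.7]
ee_rot: [0.0, 0.945, 0.326, 0.002]
force: [-3.1, 6.6, 15.2]
grip_width: 0.115
```

>>> arm_command(steps=[0,0,0.003,1,0,0,0,0,1,0,0,0,0,0,0])

```text
time_s: 12.88
eef_pos: [498.8, 57.7, 91.0]
ee_rot: [-0.0, 0.914, 0.407, 0.002]
force: [-5.5, 8.3, 18.5]
grip_width: 0.107
```

>>> arm_command(steps=[-0.01,0.02,0.004,1,0,0,0,0,1,0,0,0,0,0,0])

```text
time_s: 13.25
eef_pos: [498.4, 58.1, 91.2]
ee_rot: [0.001, 0.875, 0.485, 0.002]
force: [-4.4, 3.3, 18.5]
grip_width: 0.11
```

>>> arm_command(steps=[0,0,0.003,1,0,0,0,0,1,0,0,0,0,0,0])

```text
time_s: 13.62
eef_pos: [498.2, 58.2, 91.3]
ee_rot: [0.001, 0.829, 0.559, 0.002]
force: [-7.1, 4.4, 19.3]
grip_width: 0.113
```

>>> arm_command(steps=[0,0,0.003,1,0,0,0,0,1,0,0,0,0,0,0])

```text
time_s: 14.0
eef_pos: [497.9, 58.3, 91.4]
ee_rot: [0.0, 0.777, 0.629, 0.001]
force: [-7.7, 4.3, 20.0]
grip_width: 0.111
```

>>> arm_command(steps=[-0.02,0.01,0.004,1,0,0,0,0,1,0,0,0,0,0,0])

```text
time_s: 14.38
eef_pos: [497.4, 58.4, 91.5]
ee_rot: [0.001, 0.719, 0.695, 0.002]
force: [-3.9, 3.2, 15.7]
grip_width: 0.106
```

>>> arm_command(steps=[0,0,0.003,1,0,0,0,0,1,0,0,0,0,0,0])

```text
time_s: 14.75
eef_pos: [496.9, 58.4, 89.8]
ee_rot: [0.001, 0.657, 0.754, 0.001]
force: [2.3, 4.8, -3.0]
grip_width: 0.111
```

>>> arm_command(steps=[-0.01,0,0.003,1,0,0,0,0,1,0,0,0,0,0,0])

```text
time_s: 15.12
eef_pos: [496.5, 58.4, 89.8]
ee_rot: [0.001, 0.589, 0.808, 0.001]
force: [4.7, 3.7, -2.3]
grip_width: 0.112
```

The drop came at about 105° back: fz went from +16 to -3 N, which is the screw's weight hanging in the fingers. I'll lower it onto the thread.

>>> arm_command(steps=[0,0,-0.03,0,0,0,0,-0.03,0,0,0,0,0,0,0])

```text
time_s: 15.5
eef_pos: [496.6, 58.3, 87.5]
ee_rot: [0.001, 0.589, 0.808, 0.001]
force: [0.2, 4.4, 6.5]
grip_width: 0.113
```

>>> arm_command(steps=[0,0,-0.01,0,0,0,0,0,0,0])

```text
time_s: 15.75
eef_pos: [496.7, 58.3, 87.4]
ee_rot: [0.001, 0.589, 0.808, 0.001]
force: [-0.5, 4.1, 10.3]
grip_width: 0.116
```

The screw landed, a net drop of about 3.6 mm against the start, as expected for 105° back and a 5 mm drop. I'll open briefly so it seats freely, regrip, then turn forward.

>>> arm_command(steps=[0,0,0.02,0,25,0,0,0,0,25,0,0,0,0,25])

```text
time_s: 16.12
eef_pos: [495.7, 57.9, 86.7]
ee_rot: [-0.0, 0.588, 0.809, -0.0]
force: [0.6, -0.0, 0.1]
grip_width: 0.249
```

Run:
```python
from h import *
s=sense(); print(s["time_s"],s["eef_pos"],s["joints"],s["force"],s["grip_width"])
ims=[]
for n in["side","wrist"]:
    c=capture(n); ims.append(c["frame"])
    for t in ["screw_head","screw","leaf_tab"]:
        r=search_frame(c,t); print(n,t,[(np.round(x["point"]),round(x["score"],2)) for x in r[:2]])
ims[0]=cv2.resize(ims[0][130:258,170:341],(512,384),interpolation=cv2.INTER_CUBIC)
cv2.imwrite("pics/i.png",cv2.resize(np.hstack(ims),(800,300)))
```

```text
16.125 [495.74287368  57.9492831   86.74831767] [-1.18713615e-01  4.25998077e-01  1.75231198e+00 -2.15959823e-04
  9.63631298e-01 -4.31784814e-01] [ 0.55218728 -0.03413179  0.06716855] 0.24852385842284316
side screw_head [(array([494.,  66., 107.]), 0.67)]
side screw [(array([496.,  66., 108.]), 0.43)]
side leaf_tab [(array([540.,  64.,  66.]), 0.63)]
wrist screw_head [(array([492.,  59., 111.]), 0.92)]
wrist screw [(array([497.,  60., 116.]), 0.68)]
wrist leaf_tab [(array([524.,  73.,  64.]), 0.95)]
```

View pics/i.png

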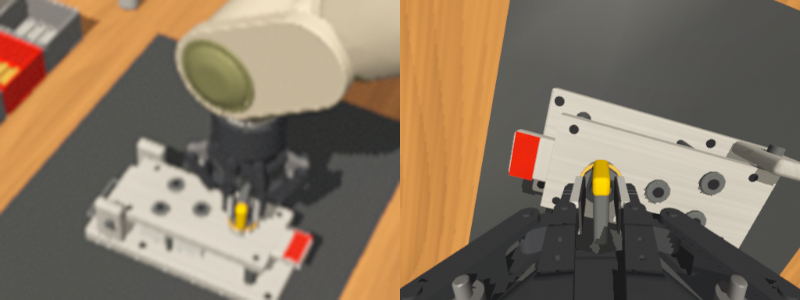

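The plate is down and the screw's yellow wing is centred between the fingers (wrist half, 600,175). I'll regrip and check for offset.

>>> arm_command(steps=[0.02,-0.03,0,0,0,0,0,0,0,0,0,0,0,0,0])

```text
time_s: 16.9
eef_pos: [496.8, 57.2, 86.9]
ee_rot: [-0.0, 0.588, 0.809, 0.001]
force: [0.2, 6.0, 1.0]
grip_width: 0.112
```

>>> arm_command(steps=[0,0,-0.01,-1,0,0,0,0,-1,0,0,0,0,-1,0,0,0,-0.005,-1,0,0,0,0,-1,0])

```text
time_s: 17.52
eef_pos: [497.2, 57.2, 86.4]
ee_rot: [-0.0, 0.75, 0.661, 0.001]
force: [1.8, 5.4, 1.2]
grip_width: 0.114
```

>>> arm_command(steps=[0,0,-0.003,-1,0,0,0,0,-1,0,0,0,-0.004,-1,0,0,0,0,-1,0,0,0,0,-1,0])

```text
time_s: 18.15
eef_pos: [497.6, 57.1, 86.1]
ee_rot: [-0.0, 0.876, 0.483, 0.001]
force: [3.6, 5.8, 1.3]
grip_width: 0.112
```

>>> arm_command(steps=[0.01,0,-0.003,-1,0,0,0,0,-1,0,0,0,-0.004,-1,0,0,0,0,-1,0,0,0,0,-1,0])

```text
time_s: 18.77
eef_pos: [498.0, 56.9, 85.8]
ee_rot: [-0.0, 0.959, 0.282, 0.001]
force: [2.6, 3.4, 0.9]
grip_width: 0.109
```

>>> arm_command(steps=[0.01,0,-0.003,-1,0,0,0,0,-1,0,0,0,-0.004,-1,0,0,0,0,-1,0,0,0,0,-1,0])

```text
time_s: 19.4
eef_pos: [498.2, 56.6, 85.4]
ee_rot: [-0.0, 0.998, 0.068, 0.0]
force: [0.6, 2.0, 2.5]
grip_width: 0.112
```

>>> arm_command(steps=[0,0,-0.003,-1,0,0,0,0,-1,0,0,0,-0.004,-1,0,0,0,0,-1,0,0,0,0,-1,0])

```text
time_s: 20.02
eef_pos: [498.2, 56.3, 85.0]
ee_rot: [0.0, 0.989, -0.149, 0.0]
force: [0.0, -1.0, 2.1]
grip_width: 0.115
```

>>> arm_command(steps=[0,0,-0.003,-1,0,0,0,0,-1,0,0,0,-0.004,-1,0,0,0,0,-1,0,0,0,0,-1,0])

```text
time_s: 20.65
eef_pos: [498.1, 55.9, 84.7]
ee_rot: [0.0, 0.933, -0.36, 0.0]
force: [-2.0, -4.6, 3.3]
grip_width: 0.113
```

>>> arm_command(steps=[0,0,-0.003,-1,0,0,0,0,-1,0,0,0,-0.004,-1,0,0,0,0,-1,0,0,0,0,-1,0])

```text
time_s: 21.28
eef_pos: [497.8, 55.7, 84.3]
ee_rot: [0.001, 0.833, -0.553, 0.0]
force: [-2.6, -4.0, 2.2]
grip_width: 0.112
```

>>> arm_command(steps=[0,0,-0.003,-1,0,0,0,0,-1,0,0,0,0,0,0])

```text
time_s: 21.65
eef_pos: [497.6, 55.6, 84.1]
ee_rot: [0.001, 0.782, -0.623, 0.0]
force: [-3.5, -4.4, 4.5]
grip_width: 0.116
```

Run:
```python
from h import *
s=sense(); print(s["time_s"],s["eef_pos"],s["joints"],s["force"],s["wrist_torque"],s["grip_width"])
```

```text
21.65 [497.64733505  55.59773172  84.07397466] [-1.22170025e-01  4.33425046e-01  1.74922297e+00 -2.24898875e-03
  9.59549720e-01  2.79497294e+00] [-3.45475533 -4.37226629  4.48615118] [-0.9925114   0.56209981 -0.01198035] 0.11573046782418105
```

That is 185° forward, with a 2.8 mm sink. Next I release, lift clear, unwind 180° and regrip.

>>> arm_command(steps=[0,0,0,0,50,0,0,0,0,50,0,0,0.5,0,50,0,0,0.5,1,50,0,0,0,1,50])

```text
time_s: 22.28
eef_pos: [498.8, 56.6, 135.6]
ee_rot: [-0.001, 0.835, -0.551, 0.002]
force: [-0.4, -0.3, 0.1]
grip_width: 0.503
```

>>> arm_command(steps=[0,0,0,1,50,0,0,0,1,50,0,0,0,1,50,0,0,0,1,50,0,0,0,1,50])

```text
time_s: 22.9
eef_pos: [497.9, 56.6, 133.8]
ee_rot: [-0.0, 0.934, -0.357, -0.0]
force: [0.1, 0.1, 0.7]
grip_width: 0.5
```

>>> arm_command(steps=[0,0,0,1,50,0,0,0,1,50,0,0,0,1,50,0,0,0,1,50,0,0,0,1,50])

```text
time_s: 23.52
eef_pos: [497.9, 56.6, 133.8]
ee_rot: [-0.0, 0.989, -0.147, -0.0]
force: [-0.0, -0.4, -0.5]
grip_width: 0.5
```

>>> arm_command(steps=[0,0,0,1,50,0,0,0,1,50,0,0,0,1,50,0,0,0,1,50,0,0,0,1,50])

```text
time_s: 24.15
eef_pos: [497.9, 56.6, 133.8]
ee_rot: [-0.0, 0.997, 0.071, 0.0]
force: [1.1, 0.0, 0.8]
grip_width: 0.503
```

>>> arm_command(steps=[0,0,0,1,50,0,0,0,1,50,0,0,0,1,50,0,0,0,1,50,0,0,0,1,50])

```text
time_s: 24.78
eef_pos: [497.9, 56.6, 133.8]
ee_rot: [-0.0, 0.958, 0.285, 0.0]
force: [-0.2, -0.2, -0.0]
grip_width: 0.503
```

>>> arm_command(steps=[0,0,0,1,50,0,0,0,1,50,0,0,0,1,50,0,0,0,1,50,0,0,0,1,50])

```text
time_s: 25.4
eef_pos: [497.9, 56.7, 133.8]
ee_rot: [-0.0, 0.874, 0.486, 0.0]
force: [0.5, -0.0, 0.2]
grip_width: 0.495
```

>>> arm_command(steps=[0,0,0,1,50,0,0,0,1,50,0,0,0,1,50,0,0,0,1,50,0,0,0,1,50])

```text
time_s: 26.02
eef_pos: [497.9, 56.6, 133.8]
ee_rot: [0.0, 0.748, 0.664, 0.0]
force: [0.7, -0.6, 0.1]
grip_width: 0.498
```

>>> arm_command(steps=[0,0,0,1,50,0,0,0,1,50,0,0,0,1,50,0,0,0,1,50,0,0,0,0,50])

```text
time_s: 26.65
eef_pos: [497.9, 56.6, 133.8]
ee_rot: [-0.0, 0.623, 0.782, 0.0]
force: [-0.0, -0.1, 0.9]
grip_width: 0.499
```

Run:
```python
from h import *
s=sense(); print(s["time_s"],s["eef_pos"],s["ee_rot"],s["joints"][5],s["force"],s["grip_width"])
c=capture("side"); im=cv2.resize(c["frame"][130:258,170:341],(400,300),interpolation=cv2.INTER_CUBIC)
w=capture("wrist"); cv2.imwrite("pics/j.png",np.hstack([im,cv2.resize(w["frame"],(400,300))]))
for n,k in(("wrist",w),("side",c)): print(n,[(np.round(x["point"]),round(x["score"],2)) for x in search_frame(k,"screw_head")[:2]])
```

```text
26.65 [497.86880333  56.64336147 133.80352896] [-2.46432111e-05  6.22973936e-01  7.82242593e-01  1.73647548e-05] -0.3467274155332569 [-0.03370369 -0.10937754  0.88899998] 0.49926557793910303
wrist [(array([495.,  60., 110.]), 0.74)]
side [(array([492.,  58., 101.]), 0.71)]
```

View pics/j.png

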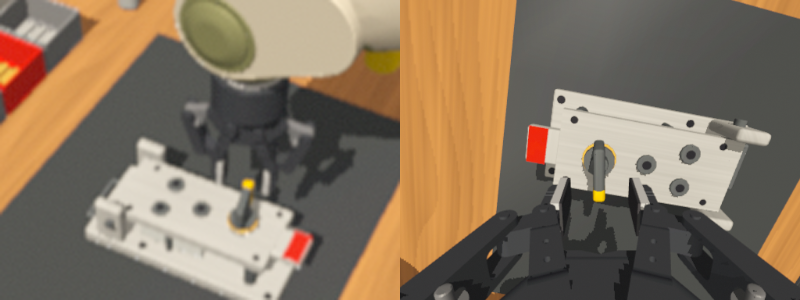

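The plate is down and the wing is vertical in the wrist view (600,170), between and parallel to the jaws. I'll descend and regrip.

>>> arm_command(steps=[0,0,-0.48,0,50,0,0,-0.48,0,50,0,0,0,0,0,0,0,0,0,0,0,0,0,0,0])

```text
time_s: 27.48
eef_pos: [497.5, 56.4, 86.5]
ee_rot: [-0.0, 0.623, 0.782, -0.0]
force: [-5.0, -1.4, 1.2]
grip_width: 0.113
```

>>> arm_command(steps=[0,0,-0.003,-1,0,0,0,0,-1,0,0,0,-0.004,-1,0,0,0,0,-1,0,0,0,0,-1,0])

```text
time_s: 28.1
eef_pos: [497.5, 56.4, 86.1]
ee_rot: [0.0, 0.778, 0.628, -0.0]
force: [-5.6, -1.6, 1.8]
grip_width: 0.112
```

>>> arm_command(steps=[0,0,-0.003,-1,0,0,0,0,-1,0,0,0,-0.004,-1,0,0,0,0,-1,0,0,0,0,-1,0])

```text
time_s: 28.72
eef_pos: [497.5, 56.3, 85.8]
ee_rot: [0.0, 0.896, 0.445, -0.0]
force: [-5.3, -2.0, 2.2]
grip_width: 0.109
```

Tracking well. 125° of the second half remain, and j6 allows it.

>>> arm_command(steps=[0,0,-0.003,-1,0,0,0,0,-1,0,0,0,-0.004,-1,0,0,0,0,-1,0,0,0,0,-1,0])

```text
time_s: 29.35
eef_pos: [497.4, 56.3, 85.4]
ee_rot: [0.0, 0.971, 0.24, -0.001]
force: [-5.6, -2.9, 2.3]
grip_width: 0.113
```

>>> arm_command(steps=[0,0,-0.003,-1,0,0,0,0,-1,0,0,0,-0.004,-1,0,0,0,0,-1,0,0,0,0,-1,0])

```text
time_s: 29.98
eef_pos: [497.4, 56.3, 85.1]
ee_rot: [0.0, 1.0, 0.025, -0.001]
force: [-5.0, -1.6, 2.6]
grip_width: 0.111
```

>>> arm_command(steps=[0,0,-0.003,-1,0,0,0,0,-1,0,0,0,-0.004,-1,0,0,0,0,-1,0,0,0,0,-1,0])

```text
time_s: 30.6
eef_pos: [497.3, 56.4, 84.7]
ee_rot: [0.0, 0.981, -0.192, -0.001]
force: [-5.6, -2.6, 2.1]
grip_width: 0.109
```

>>> arm_command(steps=[0,0,-0.003,-1,0,0,0,0,-1,0,0,0,-0.004,-1,0,0,0,0,-1,0,0,0,0,-1,0])

```text
time_s: 31.22
eef_pos: [497.2, 56.4, 84.4]
ee_rot: [0.0, 0.916, -0.4, -0.001]
force: [-5.0, -2.0, 2.0]
grip_width: 0.114
```

>>> arm_command(steps=[0,0,-0.003,-1,0,0,0,0,-1,0,0,0,-0.004,-1,0,0,0,0,-1,0,0,0,0,-1,0])

```text
time_s: 31.85
eef_pos: [497.2, 56.5, 84.0]
ee_rot: [0.001, 0.808, -0.589, -0.001]
force: [-6.4, -0.9, 2.4]
grip_width: 0.106
```

>>> arm_command(steps=[0,0,0,0,0,0,0,0,0,0,0,0,0,0,0])

```text
time_s: 32.22
eef_pos: [497.2, 56.5, 84.0]
ee_rot: [0.001, 0.809, -0.588, -0.001]
force: [-6.5, -1.4, 4.0]
grip_width: 0.108
```

Run:
```python
from h import *
s=sense(); print(s["time_s"],s["eef_pos"],s["joints"][5],s["dq"],s["force"],s["grip_width"])
c=capture("side"); im=cv2.resize(c["frame"][130:258,170:341],(400,300),interpolation=cv2.INTER_CUBIC)
w=capture("wrist"); cv2.imwrite("pics/k.png",np.hstack([im,cv2.resize(w["frame"],(400,300))]))
for n,k in(("wrist",w),("side",c)): print(n,[(np.round(x["point"]),round(x["score"],2)) for x in search_frame(k,"screw_head")[:2]])
```

```text
32.225 [497.24333985  56.49624149  83.96971513] 2.70699734367022 [ 2.32208652e-03  7.16249080e-05 -1.01928661e-03 -9.76769387e-04
  2.39193266e-04  1.42546652e-04] [-6.51127895 -1.37524803  4.01937336] 0.10846919326940503
wrist [(array([495.,  47., 106.]), 0.9)]
side [(array([539.,  67.,  65.]), 0.69)]
```

View pics/k.png

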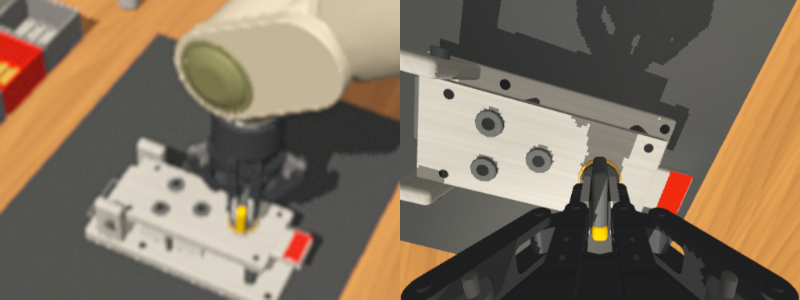

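```bash
python3 -c "
from h import *
print(finish_job()); s=sense(); print(s['time_s'],s['eef_pos'],s['force'],s['grip_width'])"
```

```text
the job is handed in; nothing more can be done
None
the job is handed in; nothing more can be done
```

I lowered the bush plate, backed the screw off until it dropped, turned it forward about one turn, and handed the job in at about 32 s with the head still gripped. No verdict was reported.

- **Plate:** I pushed the tab down along its arc at about 0.5 rad/s. It bottomed with the fingertips at z = 61.9 mm and an 11.6 N push. Every picture since shows it flat.
- **Drop:** I turned the screw about 105° backward. The upward push on the tool then fell from about +16 N to −3 N, which is the screw's own weight. I went 15° further, lowered it and opened the fingers so it could seat freely.
- **Forward turn:** I turned 185°, regripped, then turned another 175°, so about 345° from the drop. The fingers sank about 5.3 mm in all against an ideal 5.0 mm.
- **Final state:** The opening is 9.2 mm on the 10 mm wing, with a 30 N grip command. The arm is at rest, with wrist forces under 8 N.

**Checks that were weak or disagreed:**
- I never measured the head's final height directly. I estimate 99 to 99.5 mm from the turn count and the sink.
- In the last pictures the side-camera network put screw_head on the plate face (539, 67, 65), which is plainly wrong. The wrist one gave z = 106 mm; it reads the upper part of the wing and ran high throughout.
- The networks found nothing in the scene camera.
- I did not measure the other things on the bench again at the end, but the arm never went near them.

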